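# Turn over the copper plaque at the edge of the turning board

## Task

One of the three plaques on the rubber-topped board, the copper one, still lies face down. Without lifting it off flat, slide it to the robot's left until about a third of its length sticks out over the board's left edge, then get under the overhang and flip it over, so that it ends lying flat, face up, wholly on the board. Leave the brass and steel plaques where they are, and do not let the copper one drop off the board.

Things in the scene. Friction and masses are not known exactly. Their poses are not given: they have to be found in the camera images.
- board_edge (a point): middle of the upper edge on the left side (robot's left, +y) of the fixed turning board, a solid block with a black rubber top, 220 mm deep (along this point's x axis, which runs level from the edge into the board, roughly to the robot's right), 340 mm wide (along its y axis, along the edge), top face 70 mm above the bench and at this point's height; z up. The side face below the edge is upright and there is only free bench to its left
- copper_mid (a point): copper plaque, a flat metal plate 90 x 60 x 5 mm (90 along its x axis, 60 along its y), about 0.2 kg, lying on the board. Point: the middle of the plate, half-way through its thickness. Starts face down, its plain copper back up and its long side within 6 degrees of square to that edge; z axis points out of the plain back, so z up = face down and z down = face up (blue enamel panel with white disc). No other plate is within 25 mm of it
- brass_mid (a point): brass plaque, a flat metal plate 90 x 60 x 5 mm (90 along its x axis, 60 along its y), about 0.2 kg, lying on the board. Point: the middle of the plate, half-way through its thickness; already face up (blue enamel with white disc showing, z axis up). A bystander
- steel_mid (a point): grey steel plaque, a flat metal plate 90 x 60 x 5 mm (90 along its x axis, 60 along its y), about 0.2 kg, lying on the board. Point: the middle of the plate, half-way through its thickness; already face up (blue enamel with white disc showing, z axis up). A bystander

How it is judged:
By the outcome, as a careful person would: the job done as asked, in the order asked, and still so for the second after the job is handed in, with the robot touching nothing.
It also fails if it takes over 56 s, if anything falls off the work surface, if the arm or the gripper's body presses on something with over 40 N, if the wrist force passes 120 N, or if a joint passes its speed limit or range.

## Robot

A 6-joint arm with a two-finger parallel gripper is mounted at the origin on the work surface. World frame = base frame: x ahead of the robot, y to its left, z up, the work surface at z = 0. Lengths are in m, angles in rad, forces in N, time in s.
With the tool pointing down it reaches from about 0.3 to 0.775 m from the base axis. Payload 14.6 kg.
Tool frame: the origin (TCP) lies at the very end of the fingers, on their centre line; the grasp point (between the pads) lies 19 mm behind it; y points along the fingers, z is the direction in which the jaws open and shut, and the axes are right-handed (so a half turn about y gives the same grasp; the last joint's range is limited). The gripper opens to 94 mm and grips with 3 to 60 N. Pads are 16 mm wide; open, the fingers measure 119 mm over their backs; the gripper's body (75 mm by 177 mm) begins 78 mm behind the grasp point.
Start: joints at [-1.196, 0.3, 1.521, -0, 1.321, -0.067], TCP at [0.235, -0.497, 0.205] pointing down, gripper open.
Joint ranges: [-3.03, 3.03], [-0.79, 2.21], [0.23, 2.52], [-1.04, 4.18], [0, 3.07], [-2.55, 2.55]. Speed limits (rad/s): [2.22, 2.22, 2.57, 3.14, 3.14, 3.14].

## Interface

Orientations are given as [roll, pitch, yaw] about the fixed x, y, z axes, in that order (R = Rz(yaw) Ry(pitch) Rx(roll)).
In Python, from station import get_obs, camera, job gives the robot as it stands.
- The arm moves only by the tool step_arm, never from a script. Its argument "targets" is a list of rows, each a list of 6 numbers: the shift along the tool's x, y, z in mm, then the turn, a rotation vector about the tool's x, y, z in degrees. In form: [[dx, dy, dz, rx, ry, rz], ...]. A call has 1 to 12 rows; each row shifts and turns the commanded pose from where the row before left it, along the tool's axes as they then stand; what a row does not reach is not made up. A row lasts 1/8 s, in which the tool goes at most 62.5 mm and 10.7 degrees, less where a joint would pass 70% of its speed; a pose out of reach is approached as far as the arm can. A call is refused whole if a number of a shift passes 62.5 or a number of a turn 10.7, either way. A call with a gripper value outside its range is refused whole. "gripper" is the opening, from -1 (shut) to 1 (fully open), set as the call begins (left out, the last holds). The fingers move at their own pace and stop on an object; "squeeze" is the grip in N (left out, the last holds). Time passes only in rows, so rows that do not move let the fingers close. It gives the time, the measured TCP pose, the force and the opening at its end, in the units of the state.
- get_obs(): the state, without advancing time (a new reading comes with each control period).
- camera(name): name is "scene" or "top" or "wrist"; returns a dict with "pixels" (400x640x3 uint8, red, green, blue), "intrinsics" (3x3 intrinsics, pixels), "R" (3x3) and "t" (3): a world point X has camera coordinates R X + t; the wrist camera has in their place "tool_from_camera" (4x4, takes a point from camera to tool coordinates, whose origin is the TCP and whose axes are the tool frame's). Camera axes: x right, y down, z forward; pixel columns grow to the right and rows downward; lengths in m; the calibration is good to about 2 mm. A picture is of the moment at which its call begins: read the wrist's pose just before it. There is no depth.
- job.hand_in(): hands the job in, once; it reports no verdict.
The state is a dict: "time_s": time; "qpos": joint angles; "joint_vel": joint speeds; "tau": joint torques, N m; "ee_pos": TCP position; "eef_rot": TCP orientation; "force": force on the tool from outside, world axes, zero at the start; "moment": the same for the moment, N m; "grip_width": finger opening in m.
Only numpy, scipy, OpenCV 4.12 (cv2) and the standard library are available. Lean on these libraries where they do the work, as an engineer would, in place of code of your own. Each camera call takes 0.05 s, during which the arm holds its last target.

## Working session

There is one attempt and no reset: what is moved stays moved. The work goes in short steps, Python scripts to look and compute and a tool call to move; the robot and the scene stay as the last step left them, time stands still between calls to the robot, and variables do not carry over. Pictures are saved under pics/ and viewed, and the job is handed in when it is done.

Besides the shell and the picture viewer there is one more tool, called after "Emit:" in YAML: its name, and indented under it one key for each argument. step_arm: Moves the arm, as the interface text tells. Its arguments: {"type":"object","properties":{"targets":{"type":"array","items":{"type":"array","items":{"type":"number"}}},"gripper":{"type":"number"},"squeeze":{"type":"number"}},"required":["targets"]}

```bash
mkdir -p pics; ls; python3 - <<'E'
from station import get_obs,camera
import cv2,numpy as np
o=get_obs();print({k:np.round(v,4).tolist() for k,v in o.items()})
for n in("scene","top"):
    c=camera(n);cv2.imwrite(f"pics/{n}0.png",c["pixels"][:,:,::-1]);print(n,c["intrinsics"].tolist(),np.round(c["R"],4).tolist(),np.round(c["t"],4).tolist())
E
```

```text
pics
{'time_s': 0.0, 'qpos': [-1.1956, 0.3005, 1.5215, -0.0, 1.3207, -0.0666], 'joint_vel': [-0.0011, 0.0028, -0.0004, -0.0001, 0.0003, -0.0001], 'tau': [0.0017, -53.1811, -35.2731, 0.0709, 0.0244, -0.0001], 'ee_pos': [0.2351, -0.497, 0.2049], 'eef_rot': [-1.572, 0.0001, -2.6998], 'force': [-0.1833, -0.7214, 0.6384], 'moment': [0.0082, 0.0053, 0.0139], 'grip_width': 0.0939}
scene [[445.995269309909, 0.0, 327.498275217567], [0.0, 445.995269309909, 204.48236177980448], [0.0, 0.0, 1.0]] [[-0.6732, 0.7394, -0.0033], [0.5382, 0.487, -0.6879], [-0.5071, -0.4649, -0.7258]] [0.3644, -0.2275, 1.0622]
top [[362.06726821199095, 0.0, 323.89772351679017], [0.0, 362.06726821199095, 197.8778623499404], [0.0, 0.0, 1.0]] [[-0.0057, -0.9993, -0.037], [-0.9917, 0.0104, -0.1281], [0.1284, 0.036, -0.9911]] [0.0551, 0.5715, 0.6938]
```

View pics/scene0.png

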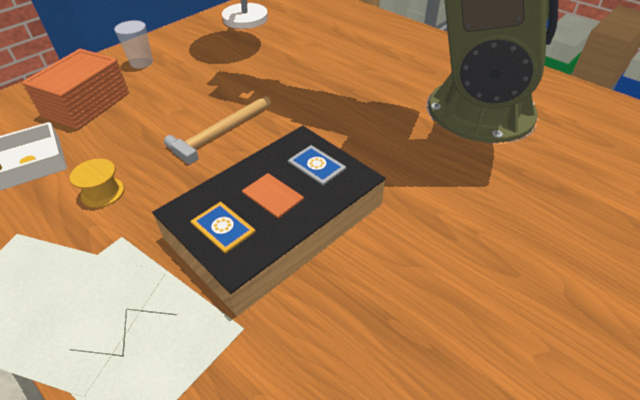

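View pics/top0.png

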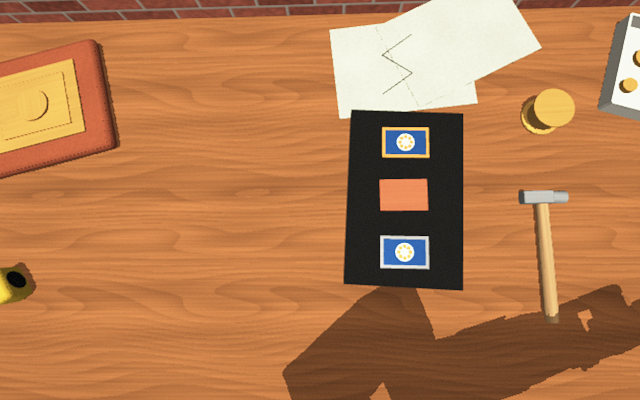

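Scene and top views: black board, copper plate at about (404,195) in the top view, brass (405,142) above it and steel (405,252) below. The board's left edge is at about column 350, with free bench to its left.

```bash
cat > h.py <<'E'
from station import get_obs,camera
import cv2,numpy as np
from scipy.spatial.transform import Rotation as Ro
def ray(c,uv):
    d=np.linalg.inv(c["intrinsics"])@np.array([uv[0],uv[1],1.]);R=c["R"];return -R.T@c["t"],R.T@d
def plane(c,uv,z):
    o,d=ray(c,uv);return o+d*(z-o[2])/d[2]
def proj(c,X):
    p=c["intrinsics"]@(c["R"]@np.asarray(X)+c["t"]);return p[:2]/p[2]
def copper(c):
    h=cv2.cvtColor(c["pixels"],cv2.COLOR_RGB2HSV);return h
def wristcam():
    o=get_obs();c=camera("wrist");T=np.eye(4);T[:3,:3]=Ro.from_euler('xyz',o["eef_rot"]).as_matrix();T[:3,3]=o["ee_pos"]
    M=np.linalg.inv(T@c["tool_from_camera"]);c["R"]=M[:3,:3];c["t"]=M[:3,3];return o,c
def state():
    o=get_obs();R=Ro.from_euler('xyz',o["eef_rot"]).as_matrix()
    print("t",round(o["time_s"],2),"p",np.round(o["ee_pos"]*1000 if hasattr(o["ee_pos"],"dtype") else np.array(o["ee_pos"])*1000,1),"F",np.round(o["force"],1),"grip",round(o["grip_width"]*1000,1));print(np.round(R,3));print(np.round(o["qpos"],3));return o,R
E
python3 - <<'E'
from h import *
for n in("scene","top"):
    c=camera(n);px=c["pixels"];h=cv2.cvtColor(px,cv2.COLOR_RGB2HSV)
    print(n,"cop hsv",h[195,404] if n=="top" else h[195,270],"wood",h[195,250])
    # dark board
    m=(h[...,2]<60).astype(np.uint8)
    box=(slice(100,300),slice(335,475)) if n=="top" else (slice(120,300),slice(145,390))
    mm=np.zeros_like(m);mm[box]=m[box]
    mm=cv2.morphologyEx(mm,cv2.MORPH_OPEN,np.ones((3,3)))
    k,_=cv2.findContours(mm,cv2.RETR_CCOMP,cv2.CHAIN_APPROX_NONE)
    k=sorted(k,key=cv2.contourArea,reverse=True)
    for i,q in enumerate(k[:4]):
        hull=cv2.convexHull(q);e=cv2.approxPolyDP(hull,6,True)[:,0]
        rc=cv2.boxPoints(cv2.minAreaRect(q))
        print(i,cv2.contourArea(q),e.tolist())
        z=.07 if i==0 else .075
        P=np.array([plane(c,u,z) for u in e]);print(np.round(P*1000).tolist())
        if i: 
            M=cv2.moments(q);print("cent",np.round(plane(c,(M['m10']/M['m00'],M['m01']/M['m00']),z)*1000,1))
            W=np.array([plane(c,u[0],z)[:2]*1000 for u in q],np.float32);print(cv2.minAreaRect(W))
E
```

```text
scene cop hsv [ 11 172 225] wood [ 11 170 231]
0 18057.5 [[383, 177], [232, 292], [154, 214], [301, 127]]
[[408.0, 14.0, 70.0], [743.0, 0.0, 70.0], [734.0, -213.0, 70.0], [402.0, -199.0, 70.0]]
1 1959.0 [[219, 200], [256, 229], [226, 254], [189, 222]]
[[644.0, -154.0, 75.0], [645.0, -59.0, 75.0], [708.0, -56.0, 75.0], [707.0, -151.0, 75.0]]
cent [ 677.  -102.3   75. ]
((675.8475341796875, -104.51304626464844), (101.49757385253906, 67.86943817138672), 88.72473907470703)
2 1650.0 [[267, 171], [305, 197], [279, 219], [240, 192]]
[[540.0, -148.0, 75.0], [541.0, -51.0, 75.0], [605.0, -48.0, 75.0], [608.0, -142.0, 75.0]]
cent [574.6 -96.   75. ]
((573.7254028320312, -97.68134307861328), (70.41852569580078, 101.72501373291016), 0.006263313814997673)
3 1366.5 [[286, 160], [311, 143], [347, 168], [322, 186]]
[[496.0, -144.0, 75.0], [430.0, -144.0, 75.0], [438.0, -46.0, 75.0], [502.0, -48.0, 75.0]]
cent [466.9 -94.1  75. ]
((465.84661865234375, -96.0620346069336), (101.43428802490234, 72.03439331054688), 88.98369598388672)
top cop hsv [ 10 159 238] wood [ 13 167 192]
0 19864.5 [[352, 110], [46
[... 256 characters left out ...]
 -54.0, 75.0]]
cent [ 463.8 -100.5   75. ]
((464.185302734375, -100.67787170410156), (94.82780456542969, 65.85716247558594), 88.23870086669922)
2 1688.0 [[378, 179], [426, 177], [429, 210], [380, 211]]
[[603.0, -55.0, 75.0], [605.0, -146.0, 75.0], [542.0, -149.0, 75.0], [541.0, -57.0, 75.0]]
cent [ 572.2 -102.4   75. ]
((572.1773681640625, -102.18135070800781), (96.52052307128906, 67.25914764404297), 89.48290252685547)
3 1612.5 [[380, 128], [428, 126], [430, 157], [382, 158]]
[[704.0, -61.0, 75.0], [706.0, -154.0, 75.0], [644.0, -156.0, 75.0], [644.0, -64.0, 75.0]]
cent [ 674.5 -109.1   75. ]
((674.746826171875, -108.52531433105469), (96.75994110107422, 66.48008728027344), 87.46200561523438)
```

```bash
cat >> h.py <<'E'
def plan(goal_p,goal_R,n,show=True):
    """rows (tool axes, mm/deg) from present pose to goal; goal_p mm"""
    o=get_obs();R0=Ro.from_euler('xyz',o["eef_rot"]);p0=np.array(o["ee_pos"])*1000
    G=Ro.from_matrix(goal_R);rv=(R0.inv()*G).as_rotvec();d=(np.array(goal_p)-p0)/n
    R=R0;rows=[]
    for i in range(n):
        s=R.inv().apply(d);r=np.degrees(rv/n);rows.append(np.round(np.r_[s,r],1).tolist());R=R*Ro.from_rotvec(rv/n)
    print(rows);return rows
def frame(z,y):
    y=np.array(y,float);y/=np.linalg.norm(y);z=np.array(z,float);z-=y*(z@y);z/=np.linalg.norm(z);return np.c_[np.cross(y,z),y,z]
E
python3 - <<'E'
from h import *
state()
plan([572.5,-165,120],frame([1,0.015,0],[0,0,-1]),12)
E
```

```text
t 0.2 p [ 235.1 -497.   205.1] F [-0.1 -0.5  0.2] grip 94.2
[[-0.904 -0.     0.428]
 [-0.428  0.001 -0.904]
 [-0.    -1.    -0.001]]
[-1.196  0.3    1.521  0.     1.321 -0.067]
[[-37.2, 7.1, -13.0, 0.0, -5.5, -0.0], [-38.3, 7.1, -9.4, 0.0, -5.5, -0.0], [-39.0, 7.1, -5.7, 0.0, -5.5, -0.0], [-39.4, 7.1, -2.0, 0.0, -5.5, -0.0], [-39.4, 7.1, 1.8, 0.0, -5.5, -0.0], [-39.1, 7.1, 5.5, 0.0, -5.5, -0.0], [-38.3, 7.1, 9.2, 0.0, -5.5, -0.0], [-37.3, 7.1, 12.8, 0.0, -5.5, -0.0], [-35.9, 7.1, 16.3, 0.0, -5.5, -0.0], [-34.2, 7.1, 19.7, 0.0, -5.5, -0.0], [-32.2, 7.1, 22.8, 0.0, -5.5, -0.0], [-29.8, 7.1, 25.8, 0.0, -5.5, -0.0]]
```

Emit:
step_arm:
  targets:
    - [-37.2, 7.1, -13, 0, -5.5, 0]
    - [-38.3, 7.1, -9.4, 0, -5.5, 0]
    - [-39, 7.1, -5.7, 0, -5.5, 0]
    - [-39.4, 7.1, -2, 0, -5.5, 0]
    - [-39.4, 7.1, 1.8, 0, -5.5, 0]
    - [-39.1, 7.1, 5.5, 0, -5.5, 0]
    - [-38.3, 7.1, 9.2, 0, -5.5, 0]
    - [-37.3, 7.1, 12.8, 0, -5.5, 0]
    - [-35.9, 7.1, 16.3, 0, -5.5, 0]
    - [-34.2, 7.1, 19.7, 0, -5.5, 0]
    - [-32.2, 7.1, 22.8, 0, -5.5, 0]
    - [-29.8, 7.1, 25.8, 0, -5.5, 0]
  gripper: -0.57

```text
time_s: 1.7
ee_pos: [0.5718, -0.1628, 0.1199]
eef_rot: [-1.571, 0.0, -1.545]
force: [0.4, -0.5, 0.3]
grip_width: 0.0202
```

```bash
python3 - <<'E'
from h import *
state()
o,c=wristcam();cv2.imwrite("pics/w1.png",c["pixels"][:,:,::-1])
for X in ([.573,-.1,.075],[.573,-.055,.075],[.573,-.145,.075],[.575,.0045,.07]): print(proj(c,X))
plan([572.5,-165,72],frame([1,0.015,0],[0,0,-1]),4)
E
```

```text
t 1.7 p [ 571.8 -162.8  119.9] F [ 0.4 -0.5  0.3] grip 20.2
[[ 0.026 -0.     1.   ]
 [-1.     0.     0.026]
 [-0.    -1.    -0.   ]]
[-0.339  0.477  1.482 -0.     1.182 -0.365]
[323.87010065 133.49911412]
[325.86844178  65.8864161 ]
[322.06639347 194.52648697]
[331.72437424 -31.70466744]
[[1.3, 11.7, -0.4, 0.0, 0.3, -0.0], [1.3, 11.7, -0.3, 0.0, 0.3, -0.0], [1.3, 11.7, -0.3, 0.0, 0.3, -0.0], [1.3, 11.7, -0.3, 0.0, 0.3, -0.0]]
```

View pics/w1.png

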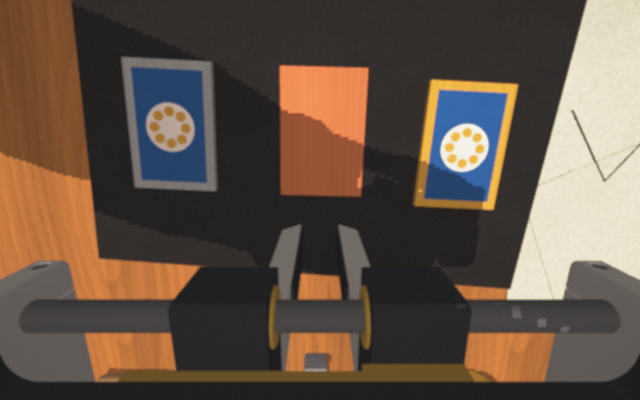

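The wrist view shows the copper back spanning rows 66–195, columns 280–368, which agrees with my estimate. The fingers are behind its near end. I'll descend and push.

Emit:
step_arm:
  targets:
    - [1.3, 12, -0.4, 0, 0.3, 0]
    - [1.3, 12, -0.3, 0, 0.3, 0]
    - [1.3, 12, -0.3, 0, 0.3, 0]
    - [1.3, 11.7, -0.3, 0, 0.3, 0]
    - [0, 0, 0, 0, 0, 0]

```text
time_s: 2.38
ee_pos: [0.5694, -0.1693, 0.0717]
eef_rot: [-1.572, 0.0, -1.57]
force: [-0.0, 0.3, 0.4]
grip_width: 0.0199
```

Emit:
step_arm:
  targets:
    - [-8, 0, 0, 0, 0, 0]
    - [-8, 0, 0, 0, 0, 0]
    - [-8, 0, 0, 0, 0, 0]
    - [-8, 0, 0, 0, 0, 0]
    - [-8, 0, 0, 0, 0, 0]
    - [-8, 0, 0, 0, 0, 0]
    - [-8, 0, 0, 0, 0, 0]
    - [-8, 0, 0, 0, 0, 0]
    - [-8, 0, 0, 0, 0, 0]
    - [-8, 0, 0, 0, 0, 0]
    - [0, 0, 0, 0, 0, 0]

```text
time_s: 3.75
ee_pos: [0.5695, -0.0882, 0.0723]
eef_rot: [-1.571, 0.001, -1.568]
force: [-0.0, 0.3, 0.1]
grip_width: 0.0199
```

```bash
python3 - <<'E'
from h import *
state()
c=camera("top");cv2.imwrite("pics/t1.png",cv2.resize(c["pixels"][90:310,300:500,::-1],None,fx=3,fy=3)[:600])
c=camera("scene");cv2.imwrite("pics/s1.png",c["pixels"][:,:,::-1])
E
```

```text
t 3.75 p [569.5 -88.2  72.3] F [-0.   0.3  0.1] grip 19.9
[[ 0.003 -0.001  1.   ]
 [-1.     0.001  0.003]
 [-0.001 -1.    -0.001]]
[-2.170e-01  4.980e-01  1.574e+00  1.000e-03  1.070e+00 -2.200e-01]
```

View pics/t1.png

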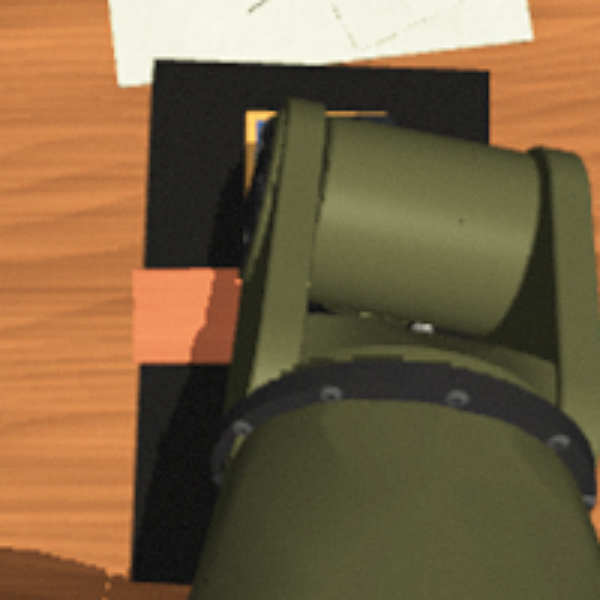

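View pics/s1.png

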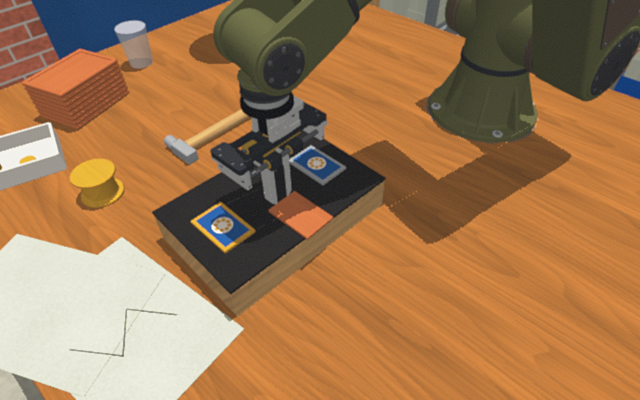

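The plate is following squarely. Its left end is now just past the edge, so about 25 mm more.

Emit:
step_arm:
  targets:
    - [-6, 0, 0, 0, 0, 0]
    - [-6, 0, 0, 0, 0, 0]
    - [-6, 0, 0, 0, 0, 0]
    - [-6, 0, 0, 0, 0, 0]
    - [0, 0, 0, 0, 0, 0]
    - [12, 0, 0, 0, 0, 0]
    - [0, -40, 0, 0, 0, 0]
    - [0, -40, 0, 0, 0, 0]
    - [40, -20, 0, 0, 0, 0]
    - [40, -20, 0, 0, 0, 0]
    - [0, 0, 0, 0, 0, 0]

```text
time_s: 5.22
ee_pos: [0.5699, -0.1601, 0.194]
eef_rot: [-1.568, -0.001, -1.572]
force: [0.0, 0.9, 0.5]
grip_width: 0.0201
```

```bash
python3 - <<'E'
from h import *
state()
o,c=wristcam();cv2.imwrite("pics/w2.png",c["pixels"][:,:,::-1])
for X in ([.57,-.055,.075],[.57,.035,.075],[.735,-.004,.07],[.408,.0135,.07]): print(proj(c,X))
c=camera("top");cv2.imwrite("pics/t2.png",cv2.resize(c["pixels"][90:310,300:500,::-1],None,fx=3,fy=3)[:600])
c=camera("scene");cv2.imwrite("pics/s2.png",cv2.resize(c["pixels"][100:330,140:400,::-1],None,fx=2.6,fy=2.6))
E
```

```text
t 5.22 p [ 569.9 -160.1  194. ] F [0.  0.9 0.5] grip 20.1
[[-0.001  0.002  1.   ]
 [-1.    -0.001 -0.001]
 [ 0.001 -1.     0.002]]
[-0.336  0.401  1.412 -0.     1.326 -0.334]
[319.37435738  82.32384777]
[319.27335209 -31.40486572]
[504.67089153  21.93008415]
[133.76888359  -0.25637317]
```

View pics/w2.png

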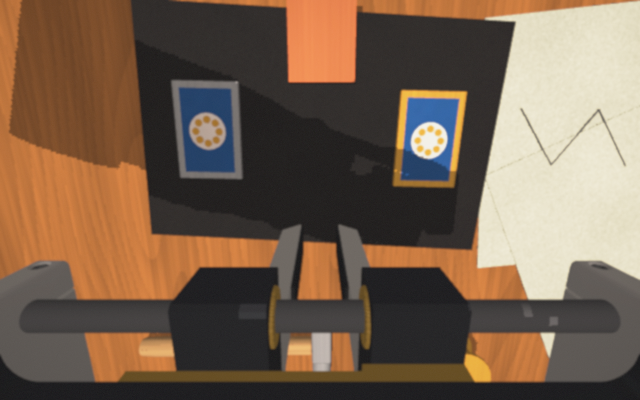

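View pics/s2.png

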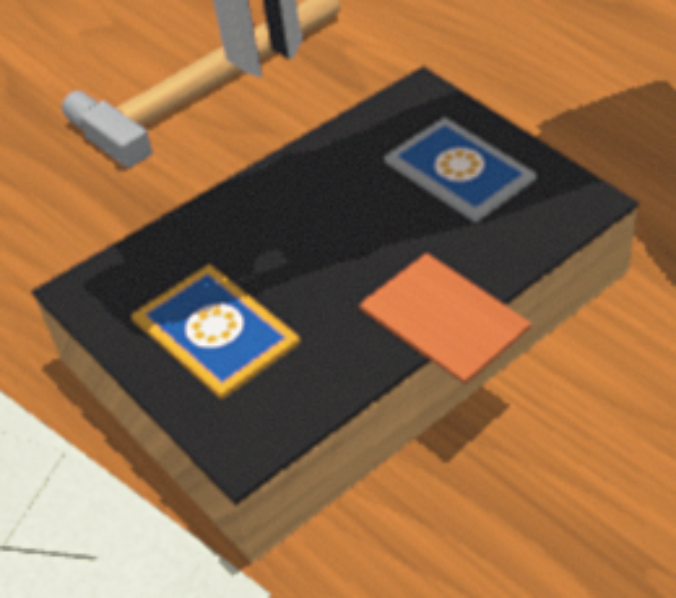

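View pics/t2.png

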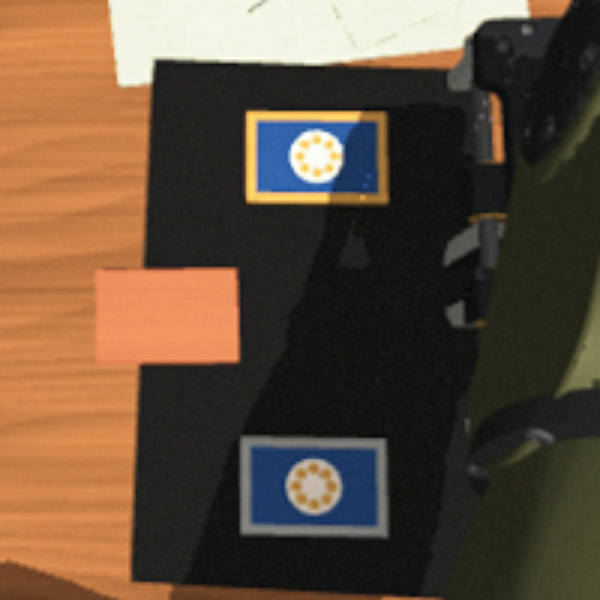

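The overhang is about 33% in the top view: left end at crop column 95, edge at 142, right end at 239. The pose is plate centre at about (571.5, -10) mm. Next I'll check wrist-joint feasibility for the flip.

```bash
cat >> h.py <<'E'
T0=np.array([[0,0,-1],[-1,0,0],[0,1,0.]])  # flange_from_tool columns: x=-y_f,y=z_f,z=-x_f
def wristq(q1,s,R):
    A=(Ro.from_euler('z',q1)*Ro.from_euler('y',s)).as_matrix()
    W=Ro.from_matrix(A.T@R@T0.T).as_euler('ZYZ') # q5 in 0..pi
    return W
E
python3 - <<'E'
from h import *
o,R=state();q=o["qpos"];print(wristq(q[0],q[1]+q[2],R))
for side in (-1,1):      # tool horizontal dir along y
  for th in (25,45,60,75,90):
    t=np.radians(th)
    for zs in (1,-1):
      # tool y=(0,side*c,-s); tool z perpendicular, in y-z plane: zs*(0,s,side*c)
      Rg=frame([0,zs*np.sin(t),zs*side*np.cos(t)],[0,side*np.cos(t),-np.sin(t)])
      print(side,th,zs,[np.round(wristq(a,s,Rg),2).tolist() for a,s in ((.4,1.6),(.4,2.0),(0,1.8),(-.5,1.6),(-.5,2.))])
E
```

```text
t 5.38 p [ 569.5 -156.9  191.9] F [ 0.3 -0.6  0.8] grip 20.1
[[ 0.002 -0.001  1.   ]
 [-1.     0.     0.002]
 [-0.    -1.    -0.001]]
[-0.331  0.402  1.416  0.     1.325 -0.333]
[ 1.70727083e-04  1.32479108e+00 -3.32656200e-01]
-1 25 1 [[-1.09, 1.92, -1.37], [-1.0, 1.72, -1.01], [-1.14, 1.47, -1.36], [-1.1, 1.11, -1.77], [-1.32, 0.96, -1.33]]
-1 25 -1 [[-1.09, 1.92, 1.78], [-1.0, 1.72, 2.13], [-1.14, 1.47, 1.78], [-1.1, 1.11, 1.37], [-1.32, 0.96, 1.81]]
-1 45 1 [[-0.74, 1.83, -1.26], [-0.71, 1.53, -0.99], [-0.8, 1.41, -1.41], [-0.73, 1.2, -1.92], [-0.89, 0.92, -1.59]]
-1 45 -1 [[-0.74, 1.83, 1.88], [-0.71, 1.53, 2.15], [-0.8, 1.41, 1.73], [-0.73, 1.2, 1.22], [-0.89, 0.92, 1.55]]
-1 60 1 [[-0.49, 1.74, -1.21], [-0.49, 1.39, -1.02], [-0.54, 1.37, -1.45], [-0.47, 1.3, -2.0], [-0.57, 0.95, -1.78]]
-1 60 -1 [[-0.49, 1.74, 1.94], [-0.49, 1.39, 2.12], [-0.54, 1.37, 1.69], [-0.47, 1.3, 1.14], [-0.57, 0.95, 1.36]]
-1 75 1 [[-0.24, 1.64, -1.18], [-0.25, 1.26, -1.08], [-0.27, 1.35, -1.51], [-0.23, 1.42, -2.05], [-0.27, 1.03, -1.95]]
-1 75 -1 [[-0.24, 1.64, 1.97], [-0.25, 1.26, 2.06], [-0.27, 1.
[... 662 characters left out ...]
 1.41], [0.71, 1.89, 1.18], [0.67, 1.58, 0.92]]
1 60 1 [[0.49, 1.35, -1.23], [0.58, 1.0, -1.45], [0.54, 1.37, -1.69], [0.47, 1.79, -2.03], [0.46, 1.43, -2.2]]
1 60 -1 [[0.49, 1.35, 1.91], [0.58, 1.0, 1.69], [0.54, 1.37, 1.45], [0.47, 1.79, 1.12], [0.46, 1.43, 0.94]]
1 75 1 [[0.24, 1.44, -1.19], [0.28, 1.05, -1.3], [0.27, 1.35, -1.63], [0.23, 1.67, -2.06], [0.24, 1.28, -2.16]]
1 75 -1 [[0.24, 1.44, 1.95], [0.28, 1.05, 1.84], [0.27, 1.35, 1.51], [0.23, 1.67, 1.08], [0.24, 1.28, 0.99]]
1 90 1 [[0.0, 1.54, -1.17], [0.0, 1.14, -1.17], [0.0, 1.34, -1.57], [0.0, 1.54, -2.07], [0.0, 1.14, -2.07]]
1 90 -1 [[0.0, 1.54, 1.97], [-0.0, 1.14, 1.97], [0.0, 1.34, 1.57], [0.0, 1.54, 1.07], [0.0, 1.14, 1.07]]
```

```bash
cat >> h.py <<'E'
def tool(side,th):
    t=np.radians(th);return frame([0,np.sin(t),side*np.cos(t)],[0,side*np.cos(t),-np.sin(t)])
E
python3 - <<'E'
from h import *
np.set_printoptions(suppress=True)
R=tool(-1,40);print(np.round(R,2))
plan([571,110,230],R,12)
E
```

```text
[[ 1.    0.    0.  ]
 [ 0.   -0.77  0.64]
 [ 0.   -0.64 -0.77]]
[[-22.2, -3.2, 0.2, -3.3, -7.0, -3.3], [-21.9, -4.5, 2.6, -3.3, -7.0, -3.3], [-21.1, -5.9, 4.9, -3.3, -7.0, -3.3], [-20.0, -7.4, 7.1, -3.3, -7.0, -3.3], [-18.5, -9.0, 8.9, -3.3, -7.0, -3.3], [-16.8, -10.6, 10.5, -3.3, -7.0, -3.3], [-14.8, -12.1, 11.8, -3.3, -7.0, -3.3], [-12.6, -13.6, 12.8, -3.3, -7.0, -3.3], [-10.2, -15.0, 13.3, -3.3, -7.0, -3.3], [-7.6, -16.2, 13.5, -3.3, -7.0, -3.3], [-5.0, -17.4, 13.3, -3.3, -7.0, -3.3], [-2.4, -18.3, 12.8, -3.3, -7.0, -3.3]]
```

Emit:
step_arm:
  targets:
    - [-22.2, -3.2, 0.2, -3.3, -7, -3.3]
    - [-21.9, -4.5, 2.6, -3.3, -7, -3.3]
    - [-21.1, -5.9, 4.9, -3.3, -7, -3.3]
    - [-20, -7.4, 7.1, -3.3, -7, -3.3]
    - [-18.5, -9, 8.9, -3.3, -7, -3.3]
    - [-16.8, -10.6, 10.5, -3.3, -7, -3.3]
  gripper: -0.15

```text
time_s: 6.12
ee_pos: [0.57, -0.022, 0.2108]
eef_rot: [-2.017, -0.184, -0.773]
force: [0.7, -0.1, 0.1]
grip_width: 0.0396
```

```bash
python3 - <<'E'
from h import *
o,R=state();q=o["qpos"];print(wristq(q[0],q[1]+q[2],R))
plan([571,110,230],tool(-1,40),8)
E
```

```text
t 6.12 p [570.  -22.  210.8] F [ 0.7 -0.1  0.1] grip 39.6
[[ 0.703 -0.183  0.687]
 [-0.687 -0.424  0.59 ]
 [ 0.183 -0.887 -0.424]]
[ 0.09   0.491  1.316 -0.418  1.578 -0.616]
[-0.41816945  1.57778418 -0.61613825]
[[-10.8, -9.2, 8.8, -2.4, -5.2, -2.4], [-9.6, -10.0, 9.3, -2.4, -5.2, -2.4], [-8.3, -10.7, 9.7, -2.4, -5.2, -2.4], [-6.9, -11.5, 9.9, -2.4, -5.2, -2.4], [-5.6, -12.1, 10.0, -2.4, -5.2, -2.4], [-4.1, -12.8, 9.9, -2.4, -5.2, -2.4], [-2.7, -13.3, 9.7, -2.4, -5.2, -2.4], [-1.3, -13.8, 9.3, -2.4, -5.2, -2.4]]
```

The orientation model matches, including the sign of q4. Continuing.

Emit:
step_arm:
  targets:
    - [-10.8, -9.2, 8.8, -2.4, -5.2, -2.4]
    - [-9.6, -10, 9.3, -2.4, -5.2, -2.4]
    - [-8.3, -10.7, 9.7, -2.4, -5.2, -2.4]
    - [-6.9, -11.5, 9.9, -2.4, -5.2, -2.4]
    - [-5.6, -12.1, 10, -2.4, -5.2, -2.4]
    - [-4.1, -12.8, 9.9, -2.4, -5.2, -2.4]
    - [-2.7, -13.3, 9.7, -2.4, -5.2, -2.4]
    - [-1.3, -13.8, 9.3, -2.4, -5.2, -2.4]
    - [0, 0, 0, 0, 0, 0]

```text
time_s: 7.25
ee_pos: [0.571, 0.1102, 0.2298]
eef_rot: [-2.443, 0.004, 0.002]
force: [-0.2, -0.1, -0.1]
grip_width: 0.0403
```

```bash
python3 - <<'E'
from h import *
o,R=state()
plan([571,67,117],tool(-1,40),6)
c=camera("top");h=cv2.cvtColor(c["pixels"],cv2.COLOR_RGB2HSV)
cv2.imwrite("pics/t3.png",cv2.resize(c["pixels"][90:310,260:460,::-1],None,fx=2.7,fy=2.7))
E
```

```text
t 7.25 p [571.  110.2 229.8] F [-0.2 -0.1 -0.1] grip 40.3
[[ 1.    -0.001 -0.004]
 [ 0.002 -0.766  0.643]
 [-0.004 -0.643 -0.766]]
[ 0.451  0.591  1.275 -0.768  1.704 -1.056]
[[0.1, 17.6, 9.8, -0.0, 0.0, -0.0], [0.0, 17.6, 9.8, -0.0, 0.0, -0.0], [0.0, 17.6, 9.8, -0.0, 0.0, -0.0], [0.0, 17.6, 9.8, -0.0, 0.0, -0.0], [0.0, 17.6, 9.8, -0.0, 0.0, -0.0], [0.0, 17.6, 9.8, -0.0, 0.0, -0.0]]
```

View pics/t3.png

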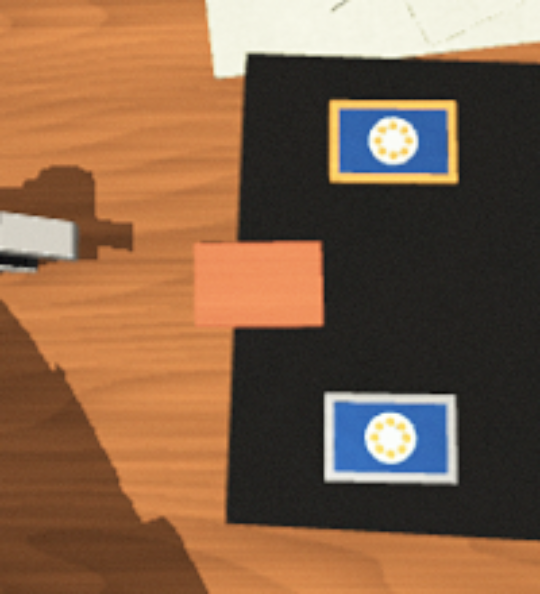

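The copper plate spans columns 332–380 and rows 179–211 in full-image pixels. It overhangs squarely, and the gripper is clear to the left.

```bash
python3 - <<'E'
from h import *
c=camera("top")
for u in ((331.9,179),(331.9,211),(379.6,179),(379.8,211)): print(np.round(plane(c,u,.075)*1000,1))
c=camera("scene")
cv2.imwrite("pics/s3.png",cv2.resize(c["pixels"][100:330,140:400,::-1],None,fx=2.6,fy=2.6))
E
```

```text
[603.6  33.5  75. ]
[541.7  34.   75. ]
[602.5 -58.   75. ]
[540.9 -56.9  75. ]
```

Emit:
step_arm:
  targets:
    - [0, 17.6, 9.8, 0, 0, 0]
    - [0, 17.6, 9.8, 0, 0, 0]
    - [0, 17.6, 9.8, 0, 0, 0]
    - [0, 17.6, 9.8, 0, 0, 0]
    - [0, 17.6, 9.8, 0, 0, 0]
    - [0, 17.6, 9.8, 0, 0, 0]
    - [0, 0, 0, 0, 0, 0]

```text
time_s: 8.28
ee_pos: [0.5708, 0.0647, 0.1163]
eef_rot: [-2.444, 0.005, -0.002]
force: [-0.9, -0.4, 0.7]
grip_width: 0.0403
```

```bash
python3 - <<'E'
from h import *
o,R=state()
plan([571,6,65.5],tool(-1,40),8)
c=camera("scene")
cv2.imwrite("pics/s4.png",cv2.resize(c["pixels"][100:330,140:400,::-1],None,fx=2.6,fy=2.6))
o,c=wristcam();cv2.imwrite("pics/w4.png",c["pixels"][:,:,::-1])
E
```

```text
t 8.28 p [570.8  64.7 116.3] F [-0.9 -0.4  0.7] grip 40.3
[[ 1.    -0.005 -0.002]
 [-0.002 -0.766  0.643]
 [-0.005 -0.643 -0.766]]
[ 0.386  0.68   1.42  -0.789  1.5   -0.933]
[[0.1, 9.7, 0.2, 0.0, 0.0, -0.0], [0.1, 9.7, 0.2, 0.0, 0.0, -0.0], [0.1, 9.7, 0.2, 0.0, 0.0, -0.0], [0.0, 9.7, 0.2, 0.0, 0.0, -0.0], [0.0, 9.7, 0.2, 0.0, 0.0, -0.0], [0.0, 9.7, 0.2, 0.0, 0.0, -0.0], [0.0, 9.7, 0.2, 0.0, 0.0, -0.0], [0.0, 9.7, 0.2, 0.0, 0.0, -0.0]]
```

View pics/s4.png

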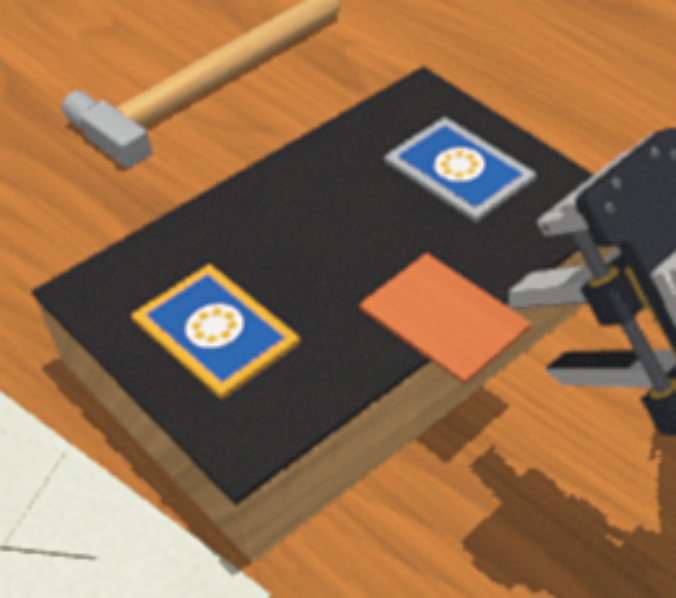

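View pics/w4.png

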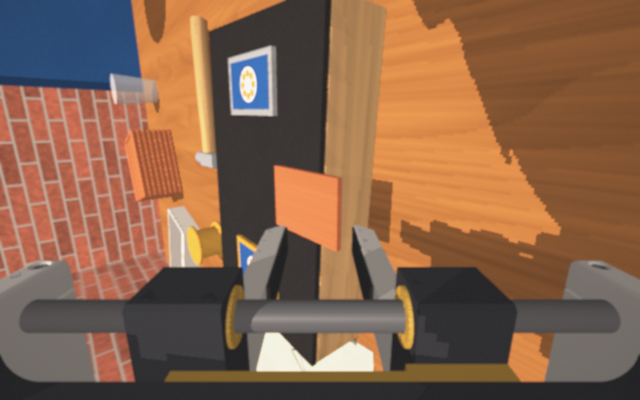

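The fingers straddle the plate's overhanging end: upper finger above it, lower finger below, with the plate centred between the jaws. Inserting.

Emit:
step_arm:
  targets:
    - [0.2, 9.7, 0.2, 0, 0, 0]
    - [0.2, 9.7, 0.2, 0, 0, 0]
    - [0.2, 9.7, 0.2, 0, 0, 0]
    - [0.2, 9.7, 0.2, 0, 0, 0]
    - [0.2, 9.7, 0.2, 0, 0, 0]
    - [0.2, 9.7, 0.2, 0, 0, 0]
    - [0, 9.7, 0.2, 0, 0, 0]
    - [0, 9.7, 0.2, 0, 0, 0]
    - [0, 0, 0, 0, 0, 0]

```text
time_s: 9.5
ee_pos: [0.5721, 0.0064, 0.0662]
eef_rot: [-2.443, 0.003, -0.002]
force: [-0.1, 0.2, -0.1]
grip_width: 0.0397
```

```bash
python3 - <<'E'
from h import *
o,R=state()
plan([571.5,-7,113],tool(-1,40),8)
c=camera("scene")
cv2.imwrite("pics/s5.png",cv2.resize(c["pixels"][100:330,140:400,::-1],None,fx=2.6,fy=2.6))
o,c=wristcam();cv2.imwrite("pics/w5.png",c["pixels"][:,:,::-1])
E
```

```text
t 9.5 p [572.1   6.4  66.2] F [-0.1  0.2 -0.1] grip 39.7
[[ 1.    -0.004 -0.001]
 [-0.002 -0.766  0.643]
 [-0.003 -0.643 -0.766]]
[ 0.297  0.713  1.503 -0.844  1.365 -0.898]
[[-0.1, -2.5, -5.6, -0.0, 0.0, -0.0], [-0.1, -2.5, -5.6, -0.0, 0.0, -0.0], [-0.1, -2.5, -5.6, -0.0, 0.0, -0.0], [-0.1, -2.5, -5.6, -0.0, 0.0, -0.0], [-0.1, -2.5, -5.6, -0.0, 0.0, -0.0], [-0.1, -2.5, -5.6, -0.0, 0.0, -0.0], [-0.1, -2.5, -5.6, -0.0, 0.0, -0.0], [-0.1, -2.5, -5.6, -0.0, 0.0, -0.0]]
```

View pics/s5.png

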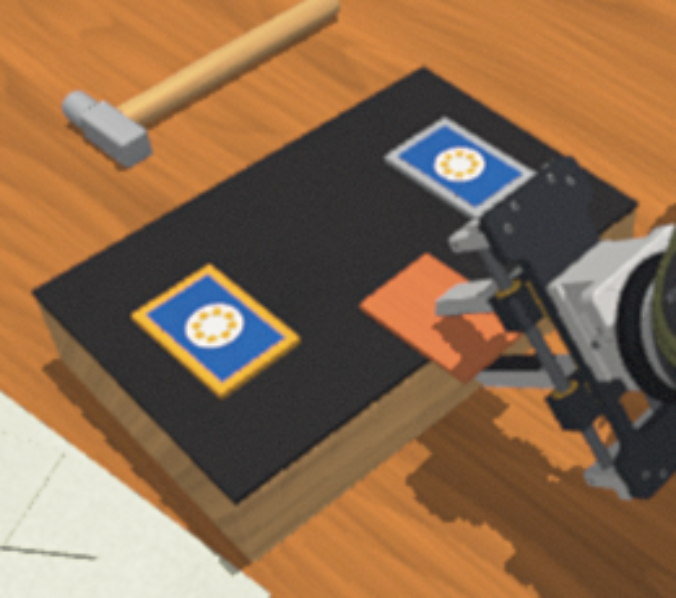

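View pics/w5.png

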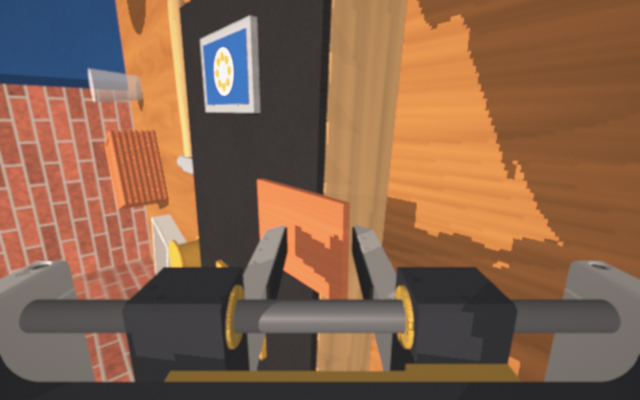

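The lower finger is now under the overhang and the upper finger above the plate. I'll lever the end up, pivoting the plate on its far edge.

Emit:
step_arm:
  targets:
    - [0, -2.5, -5.6, 0, 0, 0]
    - [0, -2.5, -5.6, 0, 0, 0]
    - [0, -2.5, -5.6, 0, 0, 0]
    - [0, -2.5, -5.6, 0, 0, 0]
    - [0, -2.5, -5.6, 0, 0, 0]
    - [0, -2.5, -5.6, 0, 0, 0]
    - [0, -2.5, -5.6, 0, 0, 0]
    - [0, -2.5, -5.6, 0, 0, 0]
    - [0, 0, 0, 0, 0, 0]

```text
time_s: 10.72
ee_pos: [0.5726, -0.0066, 0.1144]
eef_rot: [-2.443, 0.001, -0.002]
force: [-0.4, 1.5, -0.4]
grip_width: 0.0397
```

```bash
python3 - <<'E'
from h import *
o,R=state()
c=camera("scene")
cv2.imwrite("pics/s6.png",cv2.resize(c["pixels"][100:330,140:400,::-1],None,fx=2.6,fy=2.6))
o,c=wristcam();cv2.imwrite("pics/w6.png",c["pixels"][:,:,::-1])
E
```

```text
t 10.72 p [572.6  -6.6 114.4] F [-0.4  1.5 -0.4] grip 39.7
[[ 1.    -0.002 -0.   ]
 [-0.002 -0.765  0.643]
 [-0.001 -0.643 -0.766]]
[ 0.276  0.632  1.506 -0.843  1.402 -0.968]
```

View pics/s6.png

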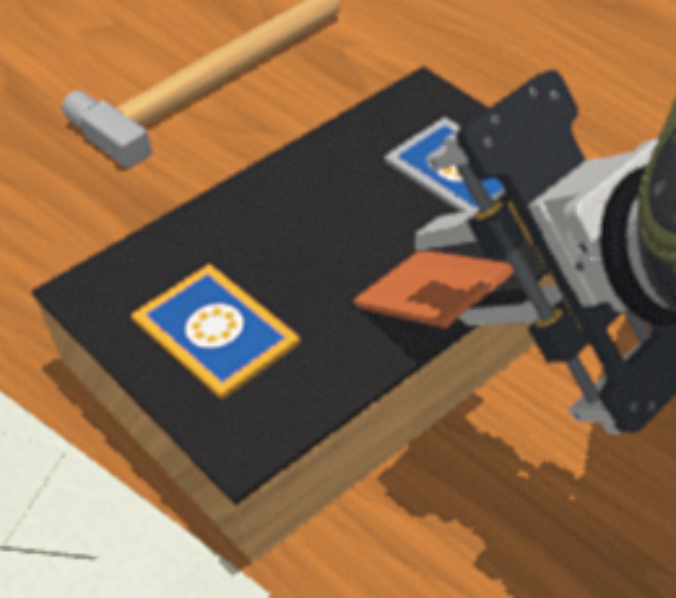

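View pics/w6.png

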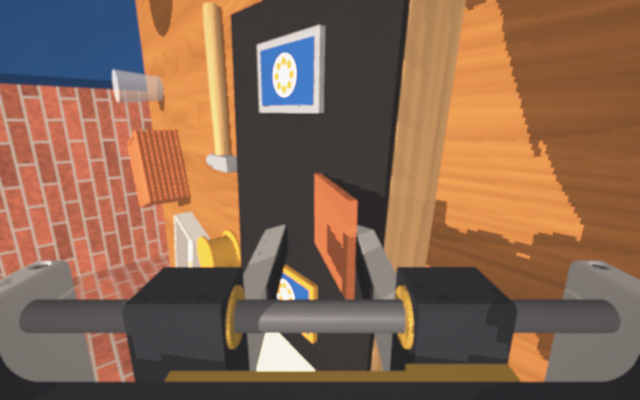

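The plate is pivoted up onto its far edge and nearly parallel to the jaws. Closing.

Emit:
step_arm:
  targets:
    - [0, 0, 0, 0, 0, 0]
    - [0, 0, 0, 0, 0, 0]
    - [0, 0, 0, 0, 0, 0]
    - [0, 0, 0, 0, 0, 0]
    - [0, 0, 0, 0, 0, 0]
    - [0, 0, 0, 0, 0, 0]
  gripper: -1
  squeeze: 25

```text
time_s: 11.58
ee_pos: [0.5725, -0.0068, 0.1142]
eef_rot: [-2.443, 0.002, -0.002]
force: [0.4, -1.3, 2.0]
grip_width: 0.0051
```

```bash
python3 - <<'E'
from h import *
o,R=state()
c=camera("scene")
cv2.imwrite("pics/s7.png",cv2.resize(c["pixels"][100:330,140:400,::-1],None,fx=2.6,fy=2.6))
o,c=wristcam();cv2.imwrite("pics/w7.png",c["pixels"][:,:,::-1])
E
```

```text
t 11.57 p [572.5  -6.8 114.2] F [ 0.4 -1.3  2. ] grip 5.1
[[ 1.    -0.003 -0.   ]
 [-0.002 -0.766  0.643]
 [-0.002 -0.643 -0.766]]
[ 0.276  0.633  1.506 -0.843  1.403 -0.967]
```

View pics/s7.png

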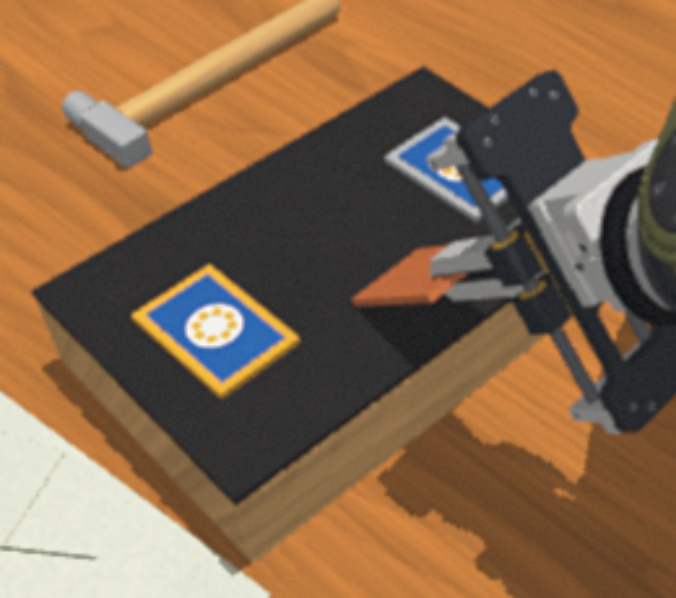

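View pics/w7.png

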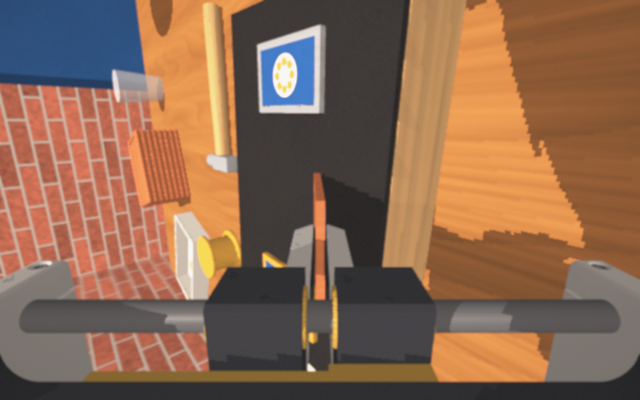

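The plate is clamped flush at 5.1 mm. Lift clear, then turn it over.

Emit:
step_arm:
  targets:
    - [0, -4, -4.6, 0, 0, 0]
    - [0, -8, -9.2, 0, 0, 0]
    - [0, -8, -9.2, 0, 0, 0]
    - [0, -8, -9.2, 0, 0, 0]
    - [0, -8, -9.2, 0, 0, 0]
    - [0, -4, -4.6, 0, 0, 0]
    - [0, 0, 0, 0, 0, 0]

```text
time_s: 12.55
ee_pos: [0.5727, -0.0054, 0.1752]
eef_rot: [-2.443, 0.002, -0.002]
force: [0.0, -0.5, -2.4]
grip_width: 0.0045
```

```bash
python3 - <<'E'
from h import *
o,R=state()
plan([572,-60,180],tool(-1,90),8)
E
```

```text
t 12.55 p [572.7  -5.4 175.2] F [ 0.  -0.5 -2.4] grip 4.5
[[ 1.    -0.002 -0.   ]
 [-0.002 -0.766  0.643]
 [-0.002 -0.643 -0.766]]
[ 0.278  0.552  1.473 -0.831  1.479 -1.051]
[[-0.1, 4.8, -4.9, 6.2, -0.0, -0.0], [-0.1, 4.3, -5.3, 6.2, -0.0, -0.0], [-0.1, 3.7, -5.8, 6.2, -0.0, -0.0], [-0.1, 3.0, -6.1, 6.2, -0.0, -0.0], [-0.1, 2.3, -6.4, 6.2, -0.0, -0.0], [-0.1, 1.6, -6.7, 6.2, -0.0, -0.0], [-0.1, 0.9, -6.8, 6.2, -0.0, -0.0], [-0.1, 0.1, -6.8, 6.2, -0.0, -0.0]]
```

Emit:
step_arm:
  targets:
    - [0, 4.8, -4.9, 6.2, 0, 0]
    - [0, 4.3, -5.3, 6.2, 0, 0]
    - [0, 3.7, -5.8, 6.2, 0, 0]
    - [0, 3, -6.1, 6.2, 0, 0]
    - [0, 2.3, -6.4, 6.2, 0, 0]
    - [0, 1.6, -6.7, 6.2, 0, 0]
    - [0, 0.9, -6.8, 6.2, 0, 0]
    - [0, 0.1, -6.8, 6.2, 0, 0]
    - [0, 0, 0, 0, 0, 0]

```text
time_s: 13.68
ee_pos: [0.5722, -0.0616, 0.1794]
eef_rot: [-1.577, 0.003, -0.004]
force: [-0.1, 0.4, -2.1]
grip_width: 0.0049
```

```bash
python3 - <<'E'
from h import *
o,R=state()
plan([572,-98,180],tool(1,35),9)
c=camera("scene")
cv2.imwrite("pics/s8.png",cv2.resize(c["pixels"][60:330,140:400,::-1],None,fx=2.2,fy=2.2))
E
```

```text
t 13.68 p [572.2 -61.6 179.4] F [-0.1  0.4 -2.1] grip 4.9
[[ 1.    -0.003  0.004]
 [-0.004 -0.007  1.   ]
 [-0.003 -1.    -0.007]]
[-0.168  0.379  1.477 -0.007  1.288 -1.732]
[[-0.0, -0.0, -4.0, 6.2, -0.0, -0.0], [-0.0, -0.5, -4.0, 6.2, -0.0, -0.0], [-0.0, -0.9, -3.9, 6.2, -0.0, -0.0], [-0.0, -1.3, -3.8, 6.2, -0.0, -0.0], [-0.0, -1.7, -3.7, 6.2, -0.0, -0.0], [-0.0, -2.1, -3.5, 6.2, -0.0, -0.0], [-0.0, -2.5, -3.2, 6.2, -0.0, -0.0], [-0.0, -2.8, -2.9, 6.2, -0.0, -0.0], [-0.0, -3.1, -2.6, 6.2, -0.0, -0.0]]
```

View pics/s8.png

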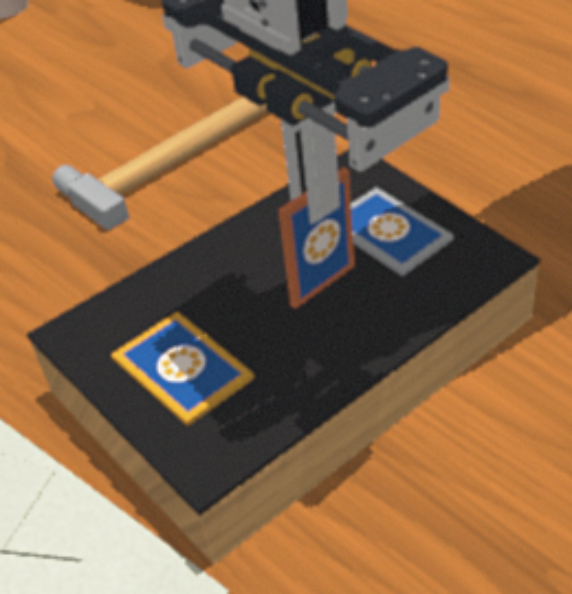

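The plate hangs upright between the fingers with its blue face to the left. Continuing over.

Emit:
step_arm:
  targets:
    - [0, 0, -4, 6.2, 0, 0]
    - [0, -0.5, -4, 6.2, 0, 0]
    - [0, -0.9, -3.9, 6.2, 0, 0]
    - [0, -1.3, -3.8, 6.2, 0, 0]
    - [0, -1.7, -3.7, 6.2, 0, 0]
    - [0, -2.1, -3.5, 6.2, 0, 0]
    - [0, -2.5, -3.2, 6.2, 0, 0]
    - [0, -2.8, -2.9, 6.2, 0, 0]
    - [0, -3.1, -2.6, 6.2, 0, 0]
    - [0, 0, 0, 0, 0, 0]

```text
time_s: 14.98
ee_pos: [0.5719, -0.096, 0.1782]
eef_rot: [-0.604, 0.007, -0.001]
force: [0.3, -0.4, -2.4]
grip_width: 0.0049
```

```bash
python3 - <<'E'
from h import *
o,R=state()
plan([572,-99,116],tool(1,35),7)
c=camera("scene")
cv2.imwrite("pics/s9.png",cv2.resize(c["pixels"][60:330,140:400,::-1],None,fx=2.2,fy=2.2))
E
```

```text
t 14.97 p [571.9 -96.  178.2] F [ 0.3 -0.4 -2.4] grip 4.9
[[ 1.    -0.003  0.007]
 [-0.001  0.823  0.568]
 [-0.007 -0.568  0.823]]
[-0.564  0.671  1.325  0.781  1.741 -2.239]
[[0.1, 4.7, -7.6, -0.1, -0.1, -0.0], [0.1, 4.7, -7.5, -0.1, -0.1, -0.0], [0.1, 4.7, -7.5, -0.1, -0.1, -0.0], [0.0, 4.7, -7.5, -0.1, -0.1, -0.0], [0.0, 4.7, -7.5, -0.1, -0.1, -0.0], [0.0, 4.7, -7.5, -0.1, -0.1, -0.0], [0.0, 4.7, -7.5, -0.1, -0.1, -0.0]]
```

View pics/s9.png

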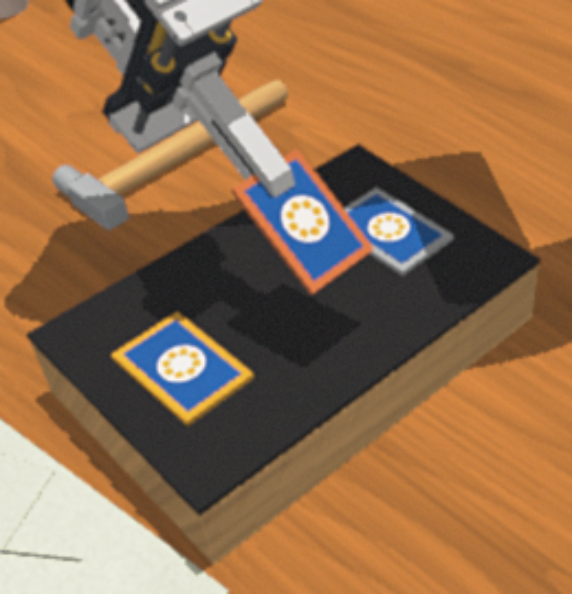

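The plate is face up in the jaws, tilted about 35°, over the board's middle. Lowering its free edge.

Emit:
step_arm:
  targets:
    - [0, 4.7, -7.5, 0, 0, 0]
    - [0, 4.7, -7.5, 0, 0, 0]
    - [0, 4.7, -7.5, 0, 0, 0]
    - [0, 4.7, -7.5, 0, 0, 0]
    - [0, 4.7, -7.5, 0, 0, 0]
    - [0, 4.7, -7.5, 0, 0, 0]
    - [0, 4, -6, 0, 0, 0]
    - [0, 0, 0, 0, 0, 0]

```text
time_s: 16.02
ee_pos: [0.5722, -0.0987, 0.1195]
eef_rot: [-0.603, 0.003, -0.002]
force: [0.7, -0.4, -1.4]
grip_width: 0.0047
```

Emit:
step_arm:
  targets:
    - [0, 1, -1.5, 0, 0, 0]
    - [0, 1, -1.5, 0, 0, 0]
    - [0, 0, 0, 0, 0, 0]

```text
time_s: 16.4
ee_pos: [0.5723, -0.0987, 0.1165]
eef_rot: [-0.603, 0.002, -0.002]
force: [-0.5, -0.3, -1.9]
grip_width: 0.0054
```

```bash
python3 - <<'E'
from h import *
o,R=state()
c=camera("scene")
cv2.imwrite("pics/s10.png",cv2.resize(c["pixels"][60:330,140:400,::-1],None,fx=2.2,fy=2.2))
o,c=wristcam();cv2.imwrite("pics/w10.png",c["pixels"][:,:,::-1])
E
```

```text
t 16.4 p [572.3 -98.7 116.5] F [-0.5 -0.3 -1.9] grip 5.4
[[ 1.     0.     0.003]
 [-0.002  0.823  0.567]
 [-0.002 -0.567  0.823]]
[-0.568  0.752  1.348  0.772  1.667 -2.319]
```

View pics/s10.png

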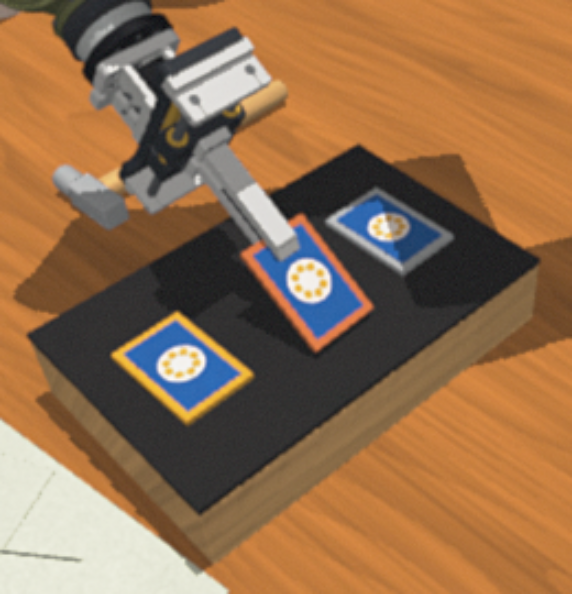

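View pics/w10.png

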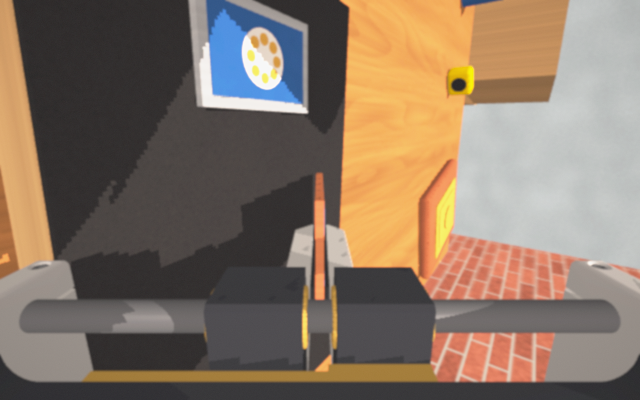

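Emit:
step_arm:
  targets:
    - [0, 0.9, -1.2, 0, 0, 0]
    - [0, 0.9, -1.2, 0, 0, 0]
    - [0, 0.9, -1.2, 0, 0, 0]
    - [0, 0, 0, 0, 0, 0]

```text
time_s: 17.0
ee_pos: [0.5722, -0.0986, 0.1118]
eef_rot: [-0.603, 0.002, -0.002]
force: [0.2, 0.5, -1.0]
grip_width: 0.0047
```

Emit:
step_arm:
  targets:
    - [0, 0.6, -0.8, 0, 0, 0]
    - [0, 0.6, -0.8, 0, 0, 0]
    - [0, 0, 0, 0, 0, 0]

```text
time_s: 17.38
ee_pos: [0.5725, -0.0988, 0.1107]
eef_rot: [-0.603, 0.001, -0.002]
force: [-1.5, -4.0, 4.8]
grip_width: 0.0051
```

Contact is felt: Fz went from -2 to +4.8 N. I'll ease the jaws open so the plate's raised end settles on the lower finger.

Emit:
step_arm:
  targets:
    - [0, 0, 0, 0, 0, 0]
    - [0, 0, 0, 0, 0, 0]
    - [0, 0, 0, 0, 0, 0]
  gripper: -0.45

```text
time_s: 17.75
ee_pos: [0.5722, -0.0983, 0.1098]
eef_rot: [-0.603, 0.003, -0.001]
force: [0.1, -0.1, -1.0]
grip_width: 0.0257
```

Emit:
step_arm:
  targets:
    - [0, 1.7, -2.5, 0, 0, 0]
    - [0, 1.7, -2.5, 0, 0, 0]
    - [0, 1.7, -2.5, 0, 0, 0]
    - [0, 1.7, -2.5, 0, 0, 0]
    - [0, 0, 0, 0, 0, 0]

```text
time_s: 18.38
ee_pos: [0.5722, -0.0985, 0.0976]
eef_rot: [-0.603, 0.003, -0.002]
force: [-0.6, -0.4, -0.8]
grip_width: 0.0263
```

```bash
python3 - <<'E'
from h import *
o,R=state()
c=camera("scene")
cv2.imwrite("pics/s11.png",cv2.resize(c["pixels"][60:330,140:400,::-1],None,fx=2.2,fy=2.2))
o,c=wristcam();cv2.imwrite("pics/w11.png",c["pixels"][:,:,::-1])
E
```

```text
t 18.38 p [572.2 -98.5  97.6] F [-0.6 -0.4 -0.8] grip 26.3
[[ 1.    -0.     0.003]
 [-0.002  0.824  0.567]
 [-0.003 -0.567  0.824]]
[-0.568  0.778  1.352  0.77   1.645 -2.34 ]
```

View pics/s11.png

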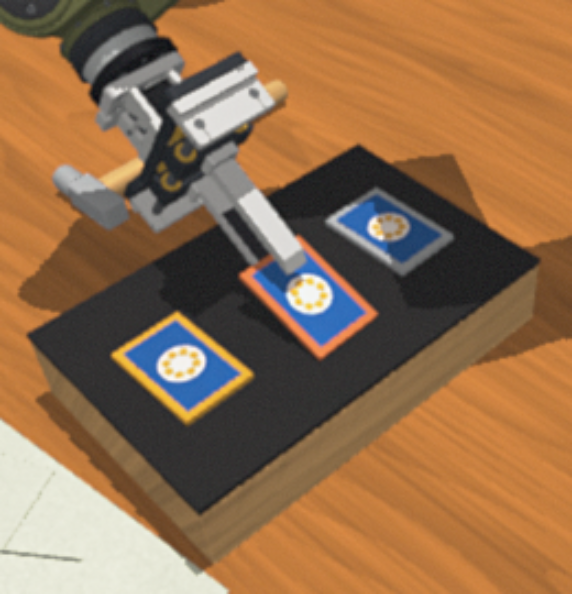

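View pics/w11.png

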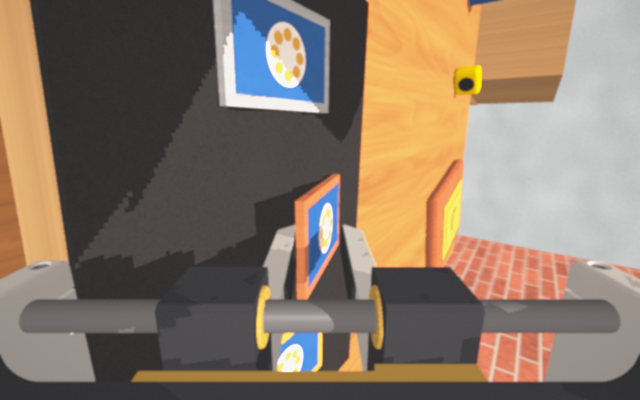

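The plate's raised end rests on the lower finger, still face up. I'll lower a little more and draw the finger out level.

Emit:
step_arm:
  targets:
    - [0, 1.7, -2.5, 0, 0, 0]
    - [0, 0, 0, 0, 0, 0]
    - [0, -6.6, -4.5, 0, 0, 0]
    - [0, -6.6, -4.5, 0, 0, 0]
    - [0, -6.6, -4.5, 0, 0, 0]
    - [0, -6.6, -4.5, 0, 0, 0]
    - [0, -6.6, -4.5, 0, 0, 0]
    - [0, 0, 0, 0, 0, 0]

```text
time_s: 19.48
ee_pos: [0.5722, -0.1391, 0.095]
eef_rot: [-0.603, 0.002, -0.002]
force: [-0.2, 0.5, -0.7]
grip_width: 0.026
```

```bash
python3 - <<'E'
from h import *
o,R=state()
c=camera("scene")
cv2.imwrite("pics/s12.png",cv2.resize(c["pixels"][60:330,140:400,::-1],None,fx=2.2,fy=2.2))
E
```

```text
t 19.48 p [ 572.2 -139.1   95. ] F [-0.2  0.5 -0.7] grip 26.0
[[ 1.     0.001  0.003]
 [-0.002  0.823  0.567]
 [-0.002 -0.567  0.823]]
[-0.618  0.822  1.279  0.743  1.696 -2.351]
```

View pics/s12.png

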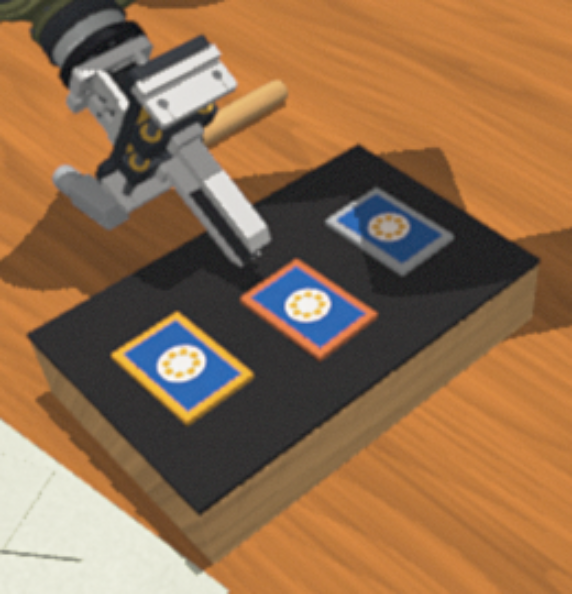

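The copper plate lies flat and face up, and the finger is free of it. Raising clear.

Emit:
step_arm:
  targets:
    - [0, -10, 14, 0, 0, 0]
    - [0, -12, 16, 0, 0, 0]
    - [0, -12, 16, 0, 0, 0]
    - [0, -12, 16, 0, 0, 0]
    - [0, -20, 16, 0, 0, 0]
    - [0, -20, 16, 0, 0, 0]
    - [0, -20, 10, 0, 0, 0]
    - [0, 0, 0, 0, 0, 0]
    - [0, 0, 0, 0, 0, 0]

```text
time_s: 20.65
ee_pos: [0.5723, -0.1664, 0.2403]
eef_rot: [-0.603, 0.003, -0.001]
force: [0.4, 0.8, 0.3]
grip_width: 0.0256
```

```bash
python3 - <<'E'
from h import *
o,R=state()
c=camera("scene")
cv2.imwrite("pics/s13.png",c["pixels"][:,:,::-1])
c=camera("top");cv2.imwrite("pics/t13.png",cv2.resize(c["pixels"][90:310,300:500,::-1],None,fx=2.7,fy=2.7))
# light/coloured plate blobs inside board outline -> bench coordinates
b=np.array([plane_px for plane_px in [proj(c,X) for X in ([.743,-.008,.07],[.731,-.223,.07],[.396,-.205,.07],[.409,.013,.07])]],np.int32)
m=np.zeros((400,640),np.uint8);cv2.fillConvexPoly(m,b,255);m=cv2.erode(m,np.ones((7,7)))
m&=((c["pixels"].max(2)>75)*255).astype(np.uint8)
k,_=cv2.findContours(cv2.morphologyEx(m,cv2.MORPH_CLOSE,np.ones((3,3))),cv2.RETR_EXTERNAL,cv2.CHAIN_APPROX_NONE)
for q in k:
    if cv2.contourArea(q)>600:
        W=np.array([plane(c,u[0],.075)[:2]*1000 for u in q],np.float32);print(cv2.minAreaRect(W))
E
```

```text
t 20.65 p [ 572.3 -166.4  240.3] F [0.4 0.8 0.3] grip 25.6
[[ 1.    -0.001  0.003]
 [-0.001  0.824  0.567]
 [-0.003 -0.567  0.824]]
[-0.65   0.689  1.143  0.77   1.913 -2.183]
((464.4034118652344, -100.59762573242188), (91.12388610839844, 61.580467224121094), 88.03337097167969)
((572.2539672851562, -84.49004364013672), (91.4825668334961, 59.78364944458008), 89.2860107421875)
((674.25341796875, -108.99989318847656), (92.840087890625, 61.761226654052734), 88.52095031738281)
```

View pics/t13.png

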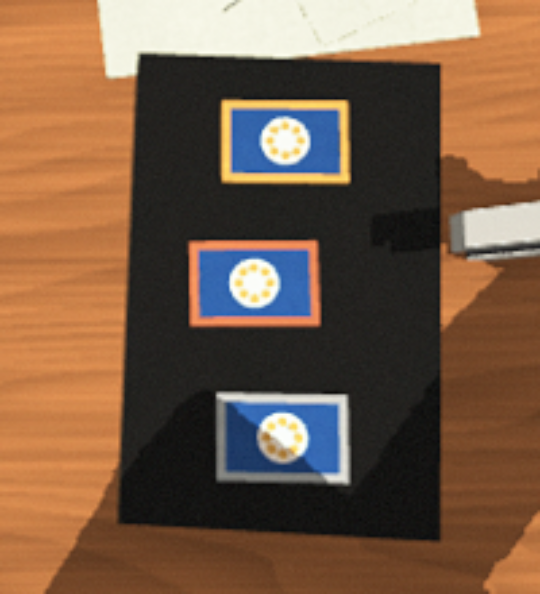

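View pics/s13.png

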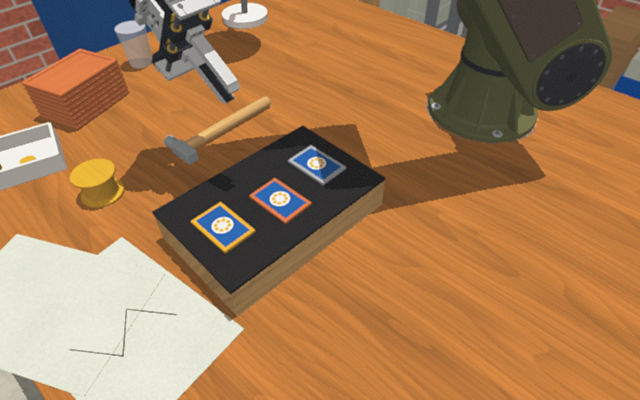

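Both views show all three plaques flat and face up. The copper one is centred at (572, -84), wholly on the board and about 45 mm in from the left edge. Brass and steel are within 1 mm of where they began, and the arm is clear.

```bash
python3 -c "
from station import job
print(job.hand_in())"
```

```text
the job is handed in; nothing more can be done
None
```

The copper plaque now lies flat, face up and wholly on the board, and I handed the job in at about 20.8 s of the 56 s allowed.

- **Slide:** I pushed the plaque to the left with both fingertips. In the top view it stuck out by about 33% of its length.
- **Flip:** One finger went under the overhang and levered that end up while the far edge stayed on the rubber. I clamped the plaque, lifted it clear, turned it over and set its free edge down. Then I eased the jaws open and drew the finger out. The last end dropped roughly a centimetre.
- **Final position:** The copper plaque is centred near (572, -84) mm, with its end about 45 mm inside the left edge.
- **Other plaques:** Brass and steel measured within 1 mm of their starting positions.
- **Forces:** At the end of every move, the wrist force I read was below about 7 N. I did not watch it in between. The gripper was touching nothing at the end.

None of the checks failed or disagreed.

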